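# Offer the tank barrel up to its wagon

## Task

One of the three metal tank barrels leaning in the wooden rack is the right length to fit between the end plates of the model wagon chassis: neither too long to go in nor leaving a wide gap. Draw that one out, turn it level with its filler dome on top, and finish still holding it in the gripper, steady, centred over the chassis and in line with it, about 10 cm above where it will sit, so that I can put glue on the saddles. Leave the other two barrels in the rack and everything else on the bench as it is.

Things in the scene. Friction and masses are not known exactly. Their poses are not given: they have to be found in the camera images.
- rack: fixed wooden rack, 262 (y) x 115 mm (x): a block with 3 sockets 88 mm apart along y, 36 mm square, 38 mm deep, leaning 35 degrees from vertical (barrels sag to 38) towards the rack's +x, away from the robot. Origin: centre of underside. Middle mouth: 26 mm to +x, 66 mm above the origin. The block reaches 27 mm from the socket axes (highest edge 81 mm up); end cheeks 52 mm high. Yaw within 0.3 rad
- tank_a: shortest tank barrel: metal cylinder, 34 mm diameter, 96 mm long, 0.1 to 0.21 kg, loose in any of the sockets, 58 mm sticking out. Origin: centre of its lower end; z along the barrel, out of the socket; filler dome (15 mm diameter, 6 mm high) halfway along on the -x side, which in the rack faces up and towards the robot
- tank_b: middle-length tank barrel: metal cylinder, 34 mm diameter, 116 mm long, 0.1 to 0.21 kg, loose in any of the sockets, 78 mm sticking out. Origin: centre of its lower end; z along the barrel, out of the socket; filler dome (15 mm diameter, 6 mm high) halfway along on the -x side, which in the rack faces up and towards the robot. It fits the chassis
- tank_b_mid (a point): the point on the axis of the 116 mm barrel halfway along it, 58 mm from either end; axes as the barrel's
- tank_c: longest tank barrel: metal cylinder, 34 mm diameter, 136 mm long, 0.1 to 0.21 kg, loose in any of the sockets, 98 mm sticking out. Origin: centre of its lower end; z along the barrel, out of the socket; filler dome (15 mm diameter, 6 mm high) halfway along on the -x side, which in the rack faces up and towards the robot
- chassis: model wagon chassis on rails, fixed on a plywood board 220 mm long (x), y from -90 to +45 mm. Origin: on the table under the chassis centre; x along the chassis and track, away from the robot (yaw within 0.3 rad), z up. Two saddles 68 mm apart carry the barrel between two upright end plates 120 mm apart, tops 66 mm above the table
- seat (a point): the point 67 mm above the table over the chassis centre where the middle of the barrel's axis will lie once seated in the saddles; x along the chassis, z up
- paint_jar: small paint jar, 30 mm diameter, 42 mm high, on the chassis board at its -y side; origin centre of underside
- wheelset: spare axle with two 24 mm wheels, 36 mm long along its x, on the chassis board at its -y side; origin underside
- glue: glue bottle, 36 mm diameter, 95 mm high, right of the chassis board; origin centre of underside
- screwdriver: screwdriver lying on the table in front of the rack; origin underside
- candle: lidded candle jar, 72 mm diameter, 85 mm high, left of the rack; origin centre of underside
- house: model house, 70 x 80 mm, 100 mm high, beyond the rack; origin centre of underside
- tree: model fir tree, 60 mm diameter, 115 mm high, beyond the rack; origin centre of underside
Mind the look-alikes: they are no part of the job. What is shaped like the tank_b but purple is not meant.

How it is judged:
By the outcome, as a careful person would: the job done as asked, in the order asked, and still so for the second after the job is handed in, while the arm keeps its last pose, push and grip.
It also fails if it takes over 35 s, if anything falls off the work surface, if the arm or the gripper's body presses on something with over 40 N, if the wrist force passes 120 N, or if a joint passes its speed limit or range.

## Robot

A 7-joint arm with a two-finger parallel gripper is mounted at the origin on the work surface. World frame = base frame: x ahead of the robot, y to its left, z up, the work surface at z = 0. Lengths are in m, angles in rad, forces in N, time in s.
With the tool pointing down it reaches from about 0.4 to 0.85 m from the base axis. Payload 10.4 kg.
Tool frame: the origin (TCP) lies at the very end of the fingers, on their centre line; the grasp point (between the pads) lies 19 mm behind it (r.pinch_z is the distance from the TCP to the grasp point, in m); z points along the fingers, y is the line along which they close (so a half turn about z gives the same grasp; the last joint's range is limited). The gripper opens to 87 mm and grips with 3 to 60 N. Pads are 19 mm wide; open, the fingers measure 117 mm over their backs; the gripper's body (75 mm by 190 mm) begins 51 mm behind the grasp point.
Start: joints at [-1.256, 0.332, -0.065, 1.46, 0.022, 1.35, -0.088], TCP at [0.207, 0.59, 0.223] pointing down, gripper open.
Joint ranges: [-2.6, 2.6], [-0.5, 2.12], [-1.47, 1.34], [0.16, 2.42], [-1.27, 4.41], [0.06, 2.06], [-2.6, 2.6]. Speed limits (rad/s): [2.22, 2.22, 2.79, 2.79, 3.14, 3.14, 3.14].

## Interface

Orientations are given as a unit quaternion [x, y, z, w].
In Python, from bench import r, camera gives the robot as it stands. The module is installed in compiled form; this text tells all that it offers.
- The arm moves only by the shell command python3 -m pendant 'ROWS' [FORCE]. ROWS is JSON, a list of rows, each an object with "dp": the shift along the tool's x, y, z as a fraction of full scale, a list of three; "rotation": the turn, a rotation vector about the tool's x, y, z as a fraction of full scale, a list of three; "jaw": the opening, from 0 (shut) to 1 (fully open). A call has 1 to 8 rows; each row is the pose to reach, as a shift and turn from the pose commanded when the call began, along the tool's axes at that moment, turning the shorter way round; what a row does not reach only later rows make up. Full scale, the value 1, is 0.15 m for a shift and 2 pi rad for a turn. A row lasts 1/8 s, in which the tool goes at most 62.5 mm and 10.7 degrees, less where a joint would pass 70% of its speed; a pose out of reach is approached as far as the arm can. A call with a number of a shift or a turn outside -1 to 1 is refused whole. A call with a gripper value outside its range is refused whole. The fingers move at their own pace and stop on an object; FORCE is the grip in N (left out, the last holds). Time passes only in rows, so rows that repeat a pose let the fingers close. It gives the time, the measured TCP pose, the force, the opening and the grip force at its end, in the units of the state.
- r.read_state(): the state, without advancing time (a new reading comes with each control period).
- camera(name): name is "scene" or "top"; returns a dict with "image" (384x512x3 uint8, red, green, blue), "z_map" (384x512 float32, m along the optical axis (not along the pixel's ray), 0 where there is no reading), "mtx" (3x3 intrinsics, pixels), "T" (4x4, takes a point from camera to world coordinates). Camera axes: x right, y down, z forward; pixel columns grow to the right and rows downward; lengths in m; the calibration is good to about 2 mm. A picture is of the moment at which its call begins.
- r.close_job(): hands the job in; it is judged then, once.
The state is a dict: "time": time; "joint_positions": joint angles; "joint_vel": joint speeds; "joint_torque": joint torques, N m; "ee_pos": TCP position; "eef_rot": TCP orientation; "ft_force": force on the tool from outside, world axes, zero at the start; "torque": the same for the moment, N m; "width": finger opening in m; "grip_force": force on a finger pad.
Only numpy, scipy, OpenCV 4.12 (cv2) and the standard library are available. Lean on these libraries where they do the work, as an engineer would, in place of code of your own. Each camera call takes 0.05 s, during which the arm holds its last target. There are 200 camera calls.

## Working session

There is one attempt and no reset: what is moved stays moved. The work goes in short steps, Python scripts to look and compute and a shell command to move; the robot and the scene stay as the last step left them, time stands still between calls to the robot, and variables do not carry over. Pictures are saved under pics/ and viewed, at most 10 in all, crops included, and the job is handed in when it is done.

```bash
mkdir -p pics; python3 - <<'E'
from bench import r,camera
import cv2,numpy as np
s=r.read_state();print({k:np.round(v,3).tolist() for k,v in s.items()})
for n in("scene","top"):
    c=camera(n);cv2.imwrite(f"pics/{n}0.png",c["image"][:,:,::-1]);np.savez(f"{n}0.npz",**c);print(c["mtx"],c["T"].round(3), (c["z_map"]>0).mean())
E
```

```text
{'time': 0.0, 'joint_positions': [-1.256, 0.333, -0.065, 1.461, 0.022, 1.35, -0.089], 'joint_vel': [0.0, -0.001, -0.001, -0.0, -0.0, 0.001, 0.001], 'joint_torque': [-0.001, -62.326, 0.024, -38.991, -0.061, 0.04, 0.0], 'ee_pos': [0.207, 0.589, 0.222], 'eef_rot': [0.168, 0.986, -0.001, -0.0], 'ft_force': [1.085, -0.125, -0.681], 'torque': [0.014, 0.035, -0.044], 'grip_force': 0.0, 'width': 0.087}
[[452.2868067    0.         254.16861962]
 [  0.         452.2868067  189.9514411 ]
 [  0.           0.           1.        ]] [[ 0.28   0.577 -0.767  1.611]
 [ 0.96  -0.151  0.237 -0.275]
 [ 0.021 -0.803 -0.596  0.916]
 [ 0.     0.     0.     1.   ]] 0.9885101318359375
[[452.64398927   0.         256.93435494]
 [  0.         452.64398927 189.20359015]
 [  0.           0.           1.        ]] [[ 0.026 -0.998  0.065  0.465]
 [-1.    -0.026 -0.006  0.029]
 [ 0.008 -0.065 -0.998  1.369]
 [ 0.     0.     0.     1.   ]] 0.9960225423177084
```

View pics/scene0.png

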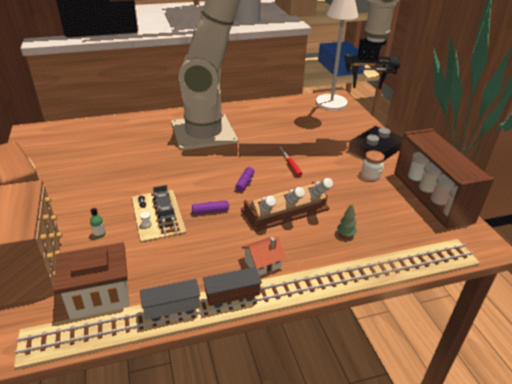

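View pics/top0.png

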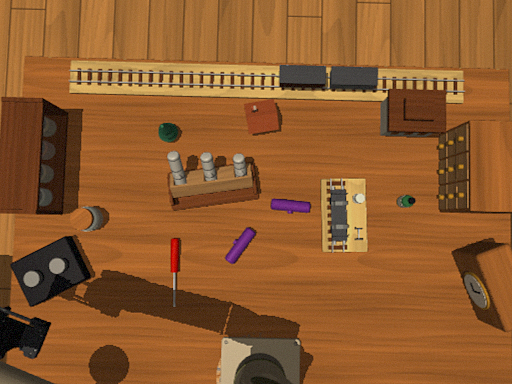

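The top view shows the rack at cols 168-258, rows 160-208, with barrels near cols 177, 207 and 239. The chassis board is at cols 321-367, rows 178-251, and two purple decoys lie between them. Next I'll measure with depth.

```bash
cat > h.py <<'E'
import numpy as np,cv2
def cloud(c):
    z=c["z_map"];v,u=np.indices(z.shape);K=c["mtx"]
    p=np.stack([(u-K[0,2])/K[0,0]*z,(v-K[1,2])/K[1,1]*z,z],-1)
    return p@c["T"][:3,:3].T+c["T"][:3,3]
E
python3 - <<'E'
from h import *
ims=[]
for n,(a,b,cc,d) in dict(top=(140,260,150,400),scene=(160,260,120,345)).items():
    c=np.load(n+"0.npz");im=c["image"];P=cloud(c)
    hsv=cv2.cvtColor(im,cv2.COLOR_RGB2HSV)
    ims.append(cv2.resize(im[a:b,cc:d,::-1],(800,290),interpolation=cv2.INTER_CUBIC))
    x,y,z=P[...,0],P[...,1],P[...,2]
    m=((hsv[...,1]<70)&(z>.05)&(z<.25)&(x>.4)&(x<.7)&(y>0)&(y<.35)).astype(np.uint8)
    k,l,st,_=cv2.connectedComponentsWithStats(m)
    for i in range(1,k):
        if st[i,4]<30: continue
        q=P[l==i];u=np.linalg.svd(q-q.mean(0))[2][0];print(n,st[i],q.mean(0).round(3),u.round(3),"zmax",q[:,2].max().round(3),"ext",np.ptp(q@u).round(3), q.min(0).round(3),q.max(0).round(3))
    # board top
    m=((z>.003)&(z<.03)&(x>.3)&(x<.65)&(y>-.35)&(y<-.08)&(hsv[...,2]>150)).astype(np.uint8)
    cs=cv2.findContours(m,cv2.RETR_EXTERNAL,cv2.CHAIN_APPROX_NONE)[0];b=max(cs,key=cv2.contourArea)[:,0]
    q=P[b[:,1],b[:,0]];print("board",cv2.minAreaRect(q[:,:2].astype(np.float32)),np.median(q[:,2]))
    m=((z>.045)&(z<.08)&(x>.3)&(x<.65)&(y>-.25)&(y<-.08)&(hsv[...,2]<120))
    q=P[m];print("plates",m.sum(),cv2.minAreaRect(q[:,:2].astype(np.float32)),np.percentile(q[:,2],95))
    # rack
    m=((z>.03)&(z<.09)&(x>.4)&(x<.65)&(y>.0)&(y<.35)&(hsv[...,1]>80));q=P[m]
    print("rack",cv2.minAreaRect(q[:,:2].astype(np.float32)))
    for nm,h,w in(("purple",140,15),):
        m=((abs(hsv[...,0].astype(int)-h)<w)&(hsv[...,1]>100)).astype(np.uint8);k,l,st,ce=cv2.connectedComponentsWithStats(m)
        for i in range(1,k):
            if st[i,4]>60: q=P[l==i];print("purple",q.mean(0).round(3),q.max(0).round(3))
cv2.imwrite("pics/crop.png",np.vstack(ims))
E
```

```text
top [167 151  19  34 377] [0.6   0.247 0.116] [-0.661 -0.127 -0.74 ] zmax 0.155 ext 0.116 [0.559 0.229 0.053] [0.645 0.269 0.155]
top [200 152  17  29 307] [0.607 0.16  0.108] [-0.685 -0.135 -0.716] zmax 0.141 ext 0.095 [0.572 0.141 0.054] [0.647 0.181 0.141]
top [233 154  13  23 236] [0.615 0.073 0.1  ] [-0.744 -0.122 -0.658] zmax 0.123 ext 0.072 [0.586 0.057 0.052] [0.646 0.091 0.123]
board ((0.48116207122802734, -0.24571610987186432), (0.2344331294298172, 0.14670325815677643), 0.6697025299072266) 0.010275075533803468
plates 565 ((0.4838162064552307, -0.21743939816951752), (0.148934468626976, 0.047298792749643326), 1.4895527362823486) 0.06681903420232937
rack ((0.49960386753082275, 0.14536140859127045), (0.22256717085838318, 0.2551218867301941), 8.64913558959961)
purple [ 0.507 -0.078  0.037] [0.527 0.029 1.369]
purple [0.386 0.067 0.03 ] [0.437 0.107 0.041]
scene [310 178  23  20 244] [0.616 0.242 0.114] [-0.583 -0.182 -0.792] zmax 0.156 ext 0.114 [0.562 0.226 0.053] [0.647 0.265 0.156]
scene [285 187  20  18 213] [0.622 0.155 0.105] [-0.571 -0.21  -0.794] zmax 0.138 ext 0.097 [0.57  0.142 0.052] [0.649 0.18  0.138]
scene [260 196  16  16 183] [0.629 0.068 0.097] [0.522 0.251 0.815] zmax 0.123 ext 0.076 [0.592 0.056 0.051] [0.651 0.089 0.123]
board ((0.4743359684944153, -0.19713620841503143), (0.3443855047225952, 0.24592433869838715), 2.5147697925567627) 0.004910584941708429
plates 372 ((0.48798662424087524, -0.219732865691185), (0.14497455954551697, 0.042419444769620895), 2.4612293243408203) 0.06623085249560974
rack ((0.5100993514060974, 0.151514932513237), (0.22596348822116852, 0.2636503279209137), 2.919809103012085)
purple [0.403 0.062 0.03 ] [0.441 0.104 0.041]
purple [ 0.525 -0.083  0.032] [ 1.611 -0.025  0.916]
```

View pics/crop.png

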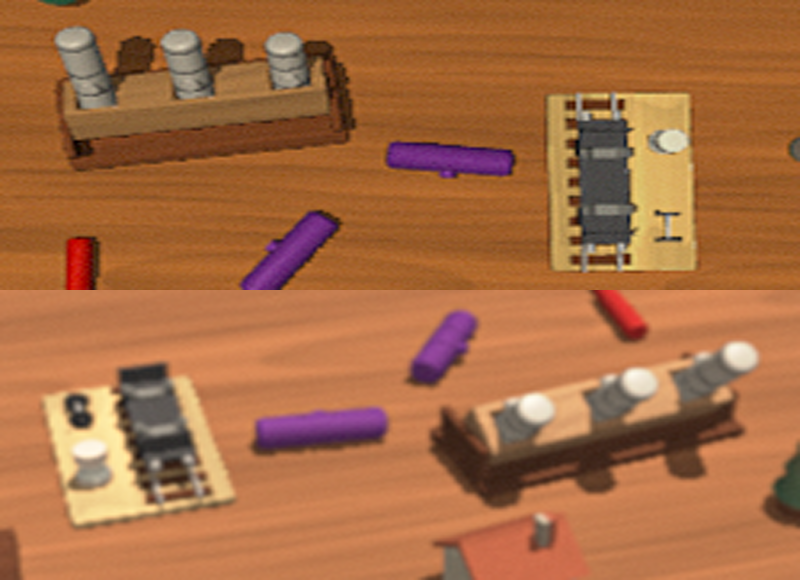

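Top crop: three grey barrels lean away from the robot. By tip height the left one is longest (y≈.247), the middle one is tank_b (y≈.16) and the right one is shortest (y≈.073). The dark chassis sits on the yellow board, left of the jar and wheelset. One more refined measurement follows.

```bash
cat > fit.py <<'E'
from h import *
from scipy.optimize import least_squares
D={n:np.load(n+"0.npz") for n in("top","scene")}
B=[[],[],[]];
for n,c in D.items():
    P=cloud(c);hsv=cv2.cvtColor(c["image"],cv2.COLOR_RGB2HSV);x,y,z=np.moveaxis(P,-1,0)
    m=((hsv[...,1]<70)&(z>.07)&(z<.25)&(x>.4)&(x<.7)&(y>0)&(y<.35)).astype(np.uint8)
    k,l,st,_=cv2.connectedComponentsWithStats(m)
    for i in range(1,k):
        if st[i,4]>30: q=P[l==i];B[int(np.argmin(abs(q[:,1].mean()-np.array([.07,.16,.247]))))].append((n,q))
def ax(l,w): return np.array([np.sin(l)*np.cos(w),np.sin(l)*np.sin(w),np.cos(l)])
def res(p,bs,offs):
    u=ax(p[0],p[1]);o=[]
    for b,q in bs:
        e=p[2+3*b:5+3*b]  # tip centre
        d=q-e;t=d@u;r=np.linalg.norm(d-np.outer(t,u),axis=1)
        o.append(np.where(abs(t)<abs(r-.017),t,r-.017))
    return np.concatenate(o)
for src in(("top",),("scene",),("top","scene")):
    bs=[(b,q) for b in range(3) for n,q in B[b] if n in src]
    p0=[.65,.15,.65,.075,.11,.65,.16,.125,.65,.25,.14]
    s=least_squares(res,p0,args=(bs,0),loss="soft_l1",f_scale=.002)
    p=s.x;u=ax(*p[:2]);print(src,"lean",np.degrees(p[0]).round(1),"yaw",np.degrees(p[1]).round(1),p[2:].reshape(3,3).round(4).tolist())
    T=p[2:].reshape(3,3);print(" steps along axis",((T[1]-T[0])@u).round(4),((T[2]-T[1])@u).round(4),"yaw from row",np.degrees(np.arctan2(-(T[2]-T[0]-u*.04)[0],(T[2]-T[0]-u*.04)[1])).round(2),"mid",(T[1]-.058*u).round(4))
for n,c in D.items():
    P=cloud(c);hsv=cv2.cvtColor(c["image"],cv2.COLOR_RGB2HSV);x,y,z=np.moveaxis(P,-1,0);K=c["mtx"];T=c["T"]
    def ray(uv,h):
        d=np.c_[(uv-[K[0,2],K[1,2]])/K[0,0],np.ones(len(uv))]@T[:3,:3].T;return T[:3,3]+d*((h-T[2,3])/d[:,2])[:,None]
    R=(x>.35)&(x<.62)&(y>-.34)&(y<-.14)&(z<.1)
    m=(R&(z>.004)&(z<.09)).astype(np.uint8)
    by=R&(z>.004)&(z<.02)&(hsv[...,2]>150)&(y<-.255);zb=np.median(z[by])
    cs=max(cv2.findContours(m,0,cv2.CHAIN_APPROX_NONE)[0],key=cv2.contourArea)[:,0]
    print(n,"board z",zb.round(4),cv2.minAreaRect(ray(cs,zb)[:,:2].astype(np.float32)))
    m=R&(z>.058)&(z<.075)&(hsv[...,2]<140)&(y>-.25);q=P[m]
    for side in(-1,1):
        g=q[(q[:,0]-.486)*side>.045]
        if len(g)>5: print(" plate",side,len(g),cv2.minAreaRect(g[:,:2].astype(np.float32)),g.mean(0).round(4))
    m=R&(z>.03)&(y>-.25);q=P[m];print(" chassis",cv2.minAreaRect(q[:,:2].astype(np.float32)))
E
python3 fit.py
```

```text
('top',) lean 40.0 yaw 9.8 [[0.6183, 0.0751, 0.0869], [0.6134, 0.1633, 0.0973], [0.5954, 0.2499, 0.0922]]
 steps along axis 0.0145 -0.0059 yaw from row 15.82 mid [0.5767 0.157  0.0529]
('scene',) lean 38.7 yaw 10.1 [[0.6374, 0.0783, 0.1131], [0.6364, 0.1672, 0.129], [0.635, 0.256, 0.1443]]
 steps along axis 0.0215 0.0208 yaw from row 8.87 mid [0.6007 0.1608 0.0838]
('top', 'scene') lean 62.7 yaw -123.3 [[0.621, 0.0656, 0.1064], [0.6203, 0.1546, 0.1215], [0.6189, 0.2434, 0.1367]]
 steps along axis -0.0588 -0.0583 yaw from row -4.81 mid [0.6486 0.1977 0.0949]
top board z 0.0101 ((0.4847933053970337, -0.23588627576828003), (0.23702485859394073, 0.15447331964969635), 1.7331242561340332)
 plate -1 31 ((0.4203406274318695, -0.21888601779937744), (0.0031485706567764282, 0.041800253093242645), 1.6931060552597046) [ 0.4204 -0.2183  0.0668]
 plate 1 32 ((0.5437336564064026, -0.21475476026535034), (0.003599366173148155, 0.044110555201768875), 0.9011501669883728) [ 0.5438 -0.2145  0.066 ]
 chassis ((0.48238426446914673, -0.21742340922355652), (0.17007164657115936, 0.048566460609436035), 2.331909656524658)
scene board z 0.0115 ((0.4760395288467407, -0.24136364459991455), (0.2720014154911041, 0.152168869972229), 3.9335708618164062)
 plate -1 35 ((0.4211967885494232, -0.2221718579530716), (0.010640791617333889, 0.04129244014620781), 0.8747206926345825) [ 0.4224 -0.2202  0.0631]
 plate 1 48 ((0.5454295873641968, -0.21745873987674713), (0.00943861436098814, 0.040598928928375244), 3.4554500579833984) [ 0.5465 -0.2168  0.0645]
 chassis ((0.49090632796287537, -0.21867212653160095), (0.1575438231229782, 0.04863054305315018), 1.8559731245040894)
```

```bash
cat > plan.py <<'E'
import sys
from h import *
from scipy.spatial.transform import Rotation as R
from bench import r
W=.163;L=np.radians(38)
MID=np.array([.6005,.160,.0835])
U=np.array([np.sin(L)*np.cos(W),np.sin(L)*np.sin(W),np.cos(L)])
TZ=np.array([np.cos(L)*np.cos(W),np.cos(L)*np.sin(W),-np.sin(L)]);TY=np.array([-np.sin(W),np.cos(W),0])
RG=np.c_[np.cross(TY,TZ),TY,TZ]
RC=lambda w:np.c_[np.cross([-np.sin(w),np.cos(w),0],[0,0,-1]),[-np.sin(w),np.cos(w),0],[0,0,-1]]
def plan(tcp,Rt):
    s=r.read_state();R0=R.from_quat(s["eef_rot"]).as_matrix()
    print("t",round(s["time"],2),"at",np.round(s["ee_pos"],4),"to",np.round(tcp,4),"| dp",(R0.T@(tcp-s["ee_pos"])/.15).round(3),"rot",(R.from_matrix(R0.T@Rt).as_rotvec()/2/np.pi).round(4),"w",round(s["width"],4),"F",np.round(s["ft_force"],1),"g",round(s["grip_force"],1))
G=MID+.010*U+.019*TZ
E
python3 - <<'E'
from plan import *
plan(G-.1*TZ,RG);plan(G,RG)
exec(open("fit.py").read().split("def ax")[0])
from scipy.optimize import least_squares
q=[q for n,q in B[1] if n=="top"][0]; qs=[q for n,q in B[1] if n=="scene"][0]
def f(e,q):
    d=q-e;t=d@U;rr=np.linalg.norm(d-np.outer(t,U),axis=1);return np.where(t>-.006,t,rr-.017)
for n,qq in(("top",q),("scene",qs)):
    print(n,least_squares(f,[.636,.167,.129],args=(qq,),loss="soft_l1",f_scale=.001).x.round(4), "prior",(MID+.058*U).round(4))
E
```

```text
t 0.1 at [0.207  0.5894 0.2218] to [0.5436 0.1506 0.1412] | dp [-3.086 -2.015  0.54 ] rot [-0.0363 -0.1414 -0.074 ] w 0.0874 F [ 0.4  0.5 -0.3] g 0.0
t 0.1 at [0.207  0.5894 0.2218] to [0.6213 0.1634 0.0797] | dp [-3.547 -1.762  0.95 ] rot [-0.0363 -0.1414 -0.074 ] w 0.0874 F [ 0.4  0.5 -0.3] g 0.0
top [0.6356 0.1668 0.1264] prior [0.6357 0.1658 0.1292]
scene [0.6357 0.1666 0.1288] prior [0.6357 0.1658 0.1292]
```

```bash
sed -i 's/.160,.0835/.1608,.0825/' plan.py
python3 -m pendant '[{"dp":[-0.15,-0.1,0],"rotation":[0,-0.01,-0.01],"jaw":0.75},{"dp":[-0.4,-0.26,0],"rotation":[-0.005,-0.02,-0.02],"jaw":0.75},{"dp":[-0.7,-0.46,0],"rotation":[-0.01,-0.035,-0.025],"jaw":0.75},{"dp":[-1,-0.66,0],"rotation":[-0.012,-0.047,-0.025],"jaw":0.75},{"dp":[-1,-0.66,0],"rotation":[-0.012,-0.047,-0.025],"jaw":0.75}]'
python3 -c "
from plan import *
plan(G-.1*TZ,RG)"
```

```text
time: 0.72
ee_pos: [0.3175, 0.4432, 0.2222]
eef_rot: [0.09, 0.984, 0.011, 0.152]
ft_force: [-1.2, 0.1, -0.0]
width: 0.0655
grip_force: 0.0
t 0.72 at [0.3175 0.4432 0.2222] to [0.5436 0.1514 0.1402] | dp [-1.604 -1.678  0.985] rot [-0.0245 -0.0941 -0.0495] w 0.0655 F [-1.2  0.1 -0. ] g 0.0
```

```bash
python3 -m pendant '[{"dp":[-0.2,-0.2,0.1],"rotation":[-0.003,-0.012,-0.006]},{"dp":[-0.45,-0.45,0.2],"rotation":[-0.006,-0.025,-0.012]},{"dp":[-0.7,-0.7,0.35],"rotation":[-0.01,-0.04,-0.02]},{"dp":[-0.9,-0.95,0.5],"rotation":[-0.015,-0.055,-0.028]},{"dp":[-0.9,-0.95,0.5],"rotation":[-0.015,-0.055,-0.028]}]'
python3 -c "
from plan import *
plan(G-.1*TZ,RG)"
```

```text
t 0.72 at [0.3175 0.4432 0.2222] to [0.5436 0.1514 0.1402] | dp [-1.604 -1.678  0.985] rot [-0.0245 -0.0941 -0.0495] w 0.0655 F [-1.2  0.1 -0. ] g 0.0validation failed for argument at $[0]...
```

Each row needs a jaw value.

```bash
python3 -m pendant '[{"dp":[-0.2,-0.2,0.1],"rotation":[-0.003,-0.012,-0.006],"jaw":0.75},{"dp":[-0.45,-0.45,0.2],"rotation":[-0.006,-0.025,-0.012],"jaw":0.75},{"dp":[-0.7,-0.7,0.35],"rotation":[-0.01,-0.04,-0.02],"jaw":0.75},{"dp":[-0.9,-0.95,0.5],"rotation":[-0.015,-0.055,-0.028],"jaw":0.75},{"dp":[-0.9,-0.95,0.5],"rotation":[-0.015,-0.055,-0.028],"jaw":0.75}]'
python3 -c "
from plan import *
plan(G-.1*TZ,RG)"
```

```text
time: 1.35
ee_pos: [0.4401, 0.2775, 0.1804]
eef_rot: [-0.003, 0.947, 0.027, 0.321]
ft_force: [-1.0, 0.7, 0.5]
width: 0.0652
grip_force: 0.0
t 1.35 at [0.4401 0.2775 0.1804] to [0.5436 0.1514 0.1402] | dp [-0.395 -0.869  0.586] rot [-0.0101 -0.0396 -0.0213] w 0.0652 F [-1.   0.7  0.5] g 0.0
```

```bash
python3 -m pendant '[{"dp":[-0.1,-0.2,0.1],"rotation":[-0.002,-0.01,-0.005],"jaw":0.75},{"dp":[-0.2,-0.45,0.25],"rotation":[-0.005,-0.02,-0.01],"jaw":0.75},{"dp":[-0.32,-0.7,0.45],"rotation":[-0.008,-0.03,-0.016],"jaw":0.75},{"dp":[-0.395,-0.87,0.585],"rotation":[-0.01,-0.04,-0.021],"jaw":0.75},{"dp":[-0.395,-0.87,0.585],"rotation":[-0.01,-0.04,-0.021],"jaw":0.75},{"dp":[-0.395,-0.87,0.585],"rotation":[-0.01,-0.04,-0.021],"jaw":0.75}]'
python3 - <<'E'
from plan import *
plan(G,RG)
from bench import camera
c=camera("top");a=c["image"][110:250,130:320,::-1];d=camera("scene")["image"][100:240,210:400,::-1]
cv2.imwrite("pics/pre.png",np.hstack([cv2.resize(i,(400,300),interpolation=2) for i in(a,d)]))
E
```

```text
time: 2.1
ee_pos: [0.544, 0.193, 0.2119]
eef_rot: [-0.044, 0.88, 0.041, 0.471]
ft_force: [1.0, 0.0, 1.0]
width: 0.065
grip_force: 0.0
t 2.1 at [0.544  0.193  0.2119] to [0.6213 0.1642 0.0787] | dp [ 0.463 -0.277  0.895] rot [-0.0032  0.0125 -0.0084] w 0.065 F [1. 0. 1.] g 0.0
```

View pics/pre.png

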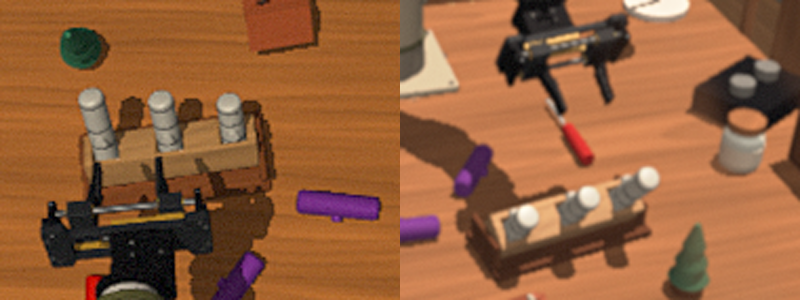

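The picture shows the gripper above and before the rack, short of the target and left of the middle barrel. It looks limited, so I'll check the joints.

```bash
python3 -c "
from plan import *
s=r.read_state();print(np.round(s['joint_positions'],3),np.round(s['joint_vel'],3));print(R.from_quat(s['eef_rot']).as_matrix().round(3));print(RG.round(3));plan(G-.1*TZ,RG)"
```

```text
[-0.156 -0.221 -0.486  2.412  1.47   0.351 -0.31 ] [-0.162 -0.003  0.112  0.006 -0.107  0.043  0.098]
[[-0.553 -0.109  0.826]
 [-0.036  0.994  0.107]
 [-0.832  0.03  -0.553]]
[[-0.608 -0.162  0.778]
 [-0.1    0.987  0.128]
 [-0.788  0.    -0.616]]
t 2.2 at [0.5447 0.189  0.211 ] to [0.5436 0.1514 0.1402] | dp [ 0.406 -0.262  0.228] rot [-0.0042  0.0123 -0.0088] w 0.0654 F [ 0.4 -1.6 -1.1] g 0.0
```

Joint 4 is at its limit because the arm is folded too tight. I'll use a steeper tool, 40° from vertical, and a shorter approach.

```bash
python3 - <<'E'
s=open('plan.py').read()
s=s.replace("TZ=np.array([np.cos(L)*np.cos(W),np.cos(L)*np.sin(W),-np.sin(L)])","A=np.radians(40);TZ=np.array([np.sin(A)*np.cos(W),np.sin(A)*np.sin(W),-np.cos(A)])")
open('plan.py','w').write(s)
E
python3 -c "
from plan import *
plan(G-.08*TZ,RG)"
```

```text
t 2.2 at [0.5447 0.189  0.211 ] to [0.5679 0.1554 0.1371] | dp [ 0.333 -0.254  0.376] rot [-0.0032  0.0456 -0.0092] w 0.0654 F [ 0.4 -1.6 -1.1] g 0.0
```

```bash
python3 -m pendant '[{"dp":[0,0,0],"rotation":[-0.002,0.02,-0.005],"jaw":0.75},{"dp":[0,0,0],"rotation":[-0.003,0.045,-0.009],"jaw":0.75},{"dp":[0,0,0],"rotation":[-0.003,0.045,-0.009],"jaw":0.75},{"dp":[0,0,0],"rotation":[-0.003,0.045,-0.009],"jaw":0.75}]'
python3 -c "
from plan import *
plan(G-.08*TZ,RG);print(np.round(r.read_state()['joint_positions'],3))"
```

```text
time: 2.7
ee_pos: [0.5429, 0.1919, 0.2104]
eef_rot: [-0.077, 0.935, 0.028, 0.345]
ft_force: [-0.4, -0.1, -1.0]
width: 0.0649
grip_force: 0.0
t 2.7 at [0.5429 0.1919 0.2104] to [0.5679 0.1554 0.1371] | dp [ 0.223 -0.266  0.453] rot [-0.0001  0.0013  0.0002] w 0.0649 F [-0.4 -0.1 -1. ] g 0.0
[-0.342 -0.185 -0.219  2.222  0.487  0.488  0.803]
```

```bash
python3 -m pendant '[{"dp":[0.06,-0.07,0.1],"rotation":[0,0.001,0],"jaw":0.75},{"dp":[0.15,-0.18,0.25],"rotation":[0,0.001,0],"jaw":0.75},{"dp":[0.22,-0.265,0.45],"rotation":[0,0.001,0],"jaw":0.75},{"dp":[0.22,-0.265,0.45],"rotation":[0,0.001,0],"jaw":0.75},{"dp":[0.22,-0.265,0.45],"rotation":[0,0.001,0],"jaw":0.75}]'
python3 - <<'E'
from plan import *
plan(G,RG);print(np.round(r.read_state()['joint_positions'],3))
E
```

```text
time: 3.32
ee_pos: [0.5691, 0.1545, 0.1389]
eef_rot: [-0.076, 0.935, 0.026, 0.344]
ft_force: [0.6, 0.5, -0.1]
width: 0.0658
grip_force: 0.0
t 3.33 at [0.5691 0.1545 0.1389] to [0.6186 0.1638 0.0758] | dp [0.017 0.009 0.538] rot [-0.0006  0.0012  0.    ] w 0.0658 F [ 0.6  0.5 -0.1] g 0.0
[-0.256 -0.051 -0.198  2.279  0.681  0.293  0.681]
```

```bash
python3 -m pendant '[{"dp":[0,0,0.1],"rotation":[0,0.001,0],"jaw":0.75},{"dp":[0.01,0.01,0.22],"rotation":[0,0.001,0],"jaw":0.75},{"dp":[0.017,0.01,0.34],"rotation":[0,0.001,0],"jaw":0.75},{"dp":[0.017,0.01,0.45],"rotation":[0,0.001,0],"jaw":0.75},{"dp":[0.017,0.01,0.53],"rotation":[0,0.001,0],"jaw":0.75},{"dp":[0.017,0.01,0.53],"rotation":[0,0.001,0],"jaw":0.75}]'
python3 - <<'E'
from plan import *
plan(G,RG)
from bench import camera
c=camera("top");a=c["image"][120:230,140:290,::-1];d=camera("scene")["image"][130:240,230:380,::-1]
cv2.imwrite("pics/grasp.png",np.hstack([cv2.resize(i,(400,293),interpolation=2) for i in(a,d)]))
E
```

```text
time: 4.08
ee_pos: [0.6183, 0.1629, 0.0767]
eef_rot: [-0.076, 0.936, 0.025, 0.342]
ft_force: [-0.5, 0.4, -0.1]
width: 0.065
grip_force: 0.0
t 4.08 at [0.6183 0.1629 0.0767] to [0.6186 0.1638 0.0758] | dp [0.001 0.005 0.006] rot [-0.0008  0.0003  0.    ] w 0.065 F [-0.5  0.4 -0.1] g 0.0
```

View pics/grasp.png

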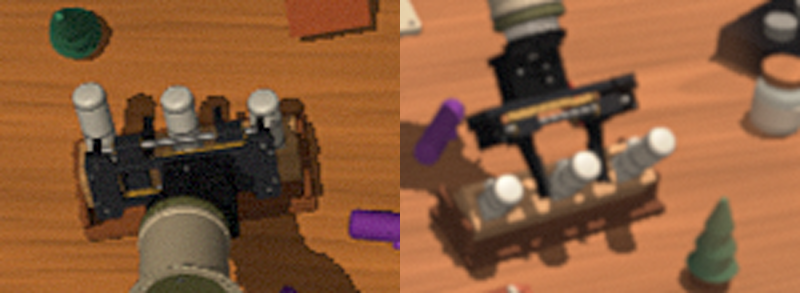

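The fingers straddle the middle barrel cleanly, so I'll close them.

```bash
python3 -m pendant '[{"dp":[0,0.005,0],"rotation":[0,0,0],"jaw":0.5},{"dp":[0,0.005,0],"rotation":[0,0,0],"jaw":0.3},{"dp":[0,0.005,0],"rotation":[0,0,0],"jaw":0.2},{"dp":[0,0.005,0],"rotation":[0,0,0],"jaw":0.2},{"dp":[0,0.005,0],"rotation":[0,0,0],"jaw":0.2}]' 40
```

```text
time: 4.8
ee_pos: [0.6178, 0.1624, 0.0757]
eef_rot: [-0.075, 0.937, 0.025, 0.341]
ft_force: [-0.2, 0.4, 0.6]
width: 0.0332
grip_force: 40.0
```

```bash
python3 -m pendant '[{"dp":[-0.03,0,-0.007],"rotation":[0,0,0],"jaw":0.2},{"dp":[-0.08,0,-0.017],"rotation":[0,0,0],"jaw":0.2},{"dp":[-0.15,0,-0.03],"rotation":[0,0,0],"jaw":0.2}]'
```

```text
time: 5.18
ee_pos: [0.6313, 0.1643, 0.0928]
eef_rot: [-0.075, 0.937, 0.025, 0.341]
ft_force: [-0.1, -0.6, -2.6]
width: 0.0332
grip_force: 40.0
```

Low forces; I'll continue to 85 mm in total.

```bash
python3 -m pendant '[{"dp":[-0.08,0,-0.017],"rotation":[0,0,0],"jaw":0.2},{"dp":[-0.18,0,-0.038],"rotation":[0,0,0],"jaw":0.2},{"dp":[-0.28,0,-0.06],"rotation":[0,0,0],"jaw":0.2},{"dp":[-0.38,0,-0.08],"rotation":[0,0,0],"jaw":0.2},{"dp":[-0.48,0,-0.12],"rotation":[0,0,0],"jaw":0.2},{"dp":[-0.58,0,-0.2],"rotation":[0,0,0],"jaw":0.2},{"dp":[-0.62,0,-0.25],"rotation":[0,0,0],"jaw":0.2},{"dp":[-0.62,0,-0.25],"rotation":[0,0,0],"jaw":0.2}]'
python3 - <<'E'
from plan import *
from bench import camera
for n in("top","scene"):
    c=camera(n);np.savez(n+"1.npz",**c)
    if n=="scene": cv2.imwrite("pics/out.png",cv2.resize(c["image"][90:240,210:410,::-1],(800,600),interpolation=2))
plan(G,RG);print(np.round(r.read_state()['joint_positions'],3))
E
```

```text
time: 6.18
ee_pos: [0.6782, 0.1722, 0.1823]
eef_rot: [-0.075, 0.937, 0.025, 0.342]
ft_force: [-1.1, 0.5, -2.8]
width: 0.0335
grip_force: 40.0
t 6.28 at [0.6777 0.1721 0.1811] to [0.6186 0.1638 0.0758] | dp [0.755 0.01  0.282] rot [-0.001  -0.0001 -0.0001] w 0.0332 F [-0.6 -1.1 -2.8] g 40.0
[-0.07   0.138 -0.339  1.979  0.532  0.396  0.914]
```

View pics/out.png

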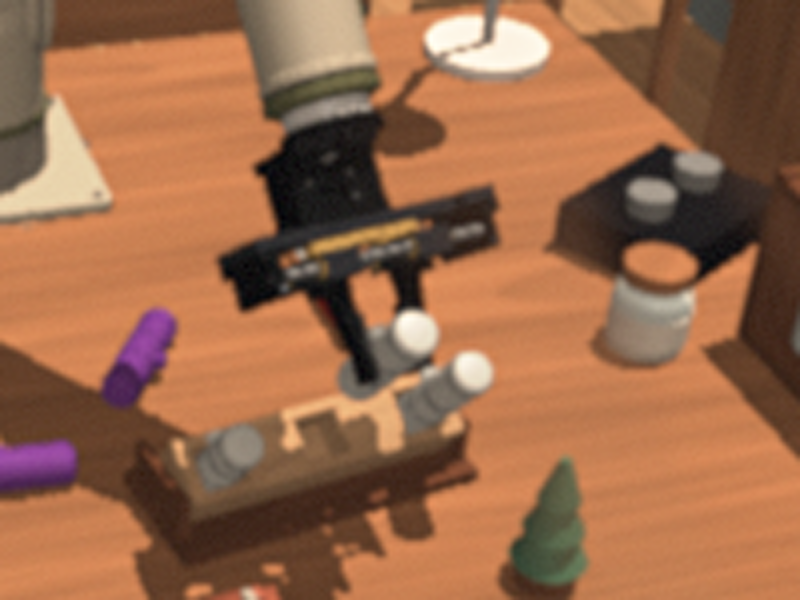

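Barrel tank_b is out and held, with the empty middle socket visible at about (320,430). The other two remain in place.

```bash
cat >> plan.py <<'E'
WC=.031;SEAT=np.array([.483,-.2175,.067])
def frame(z,y): return np.c_[np.cross(y,z),y,z]
REL=frame(U,TY).T@RG      # tool in barrel frame
PM=RG.T@(MID-G)           # barrel middle in tool frame
def final(dz,rel=REL,pm=PM,sx=0,sy=0):
    Rt=frame(np.array([np.cos(WC),np.sin(WC),0]),np.array([-np.sin(WC),np.cos(WC),0]))@rel
    return SEAT+[sx,sy,.1+dz]-Rt@pm,Rt
E
python3 -c "
from plan import *
plan(*final(.06));plan(*final(0))"
```

```text
t 6.28 at [0.6777 0.1721 0.1811] to [ 0.489  -0.2173  0.2084] | dp [ 1.155 -2.366 -1.193] rot [0.0044 0.1442 0.0205] w 0.0332 F [-0.6 -1.1 -2.8] g 40.0
t 6.28 at [0.6777 0.1721 0.1811] to [ 0.489  -0.2173  0.1484] | dp [ 1.412 -2.364 -0.886] rot [0.0044 0.1442 0.0205] w 0.0332 F [-0.6 -1.1 -2.8] g 40.0
```

```bash
python3 -m pendant '[{"dp":[-0.03,0,-0.08],"rotation":[0,0,0],"jaw":0.2},{"dp":[-0.08,0,-0.2],"rotation":[0,0.005,0],"jaw":0.2},{"dp":[-0.1,-0.06,-0.3],"rotation":[0,0.012,0],"jaw":0.2},{"dp":[0,-0.2,-0.4],"rotation":[0,0.02,0.002],"jaw":0.2},{"dp":[0.12,-0.4,-0.5],"rotation":[0.001,0.03,0.004],"jaw":0.2},{"dp":[0.25,-0.6,-0.6],"rotation":[0.001,0.04,0.006],"jaw":0.2},{"dp":[0.33,-0.75,-0.67],"rotation":[0.002,0.048,0.007],"jaw":0.2},{"dp":[0.35,-0.8,-0.7],"rotation":[0.002,0.05,0.007],"jaw":0.2}]'
python3 -c "
from plan import *
plan(*final(.06));print(np.round(r.read_state()['joint_positions'],3))"
```

```text
time: 7.28
ee_pos: [0.5905, 0.0355, 0.2285]
eef_rot: [-0.054, 0.98, 0.014, 0.19]
ft_force: [0.7, 0.1, -1.5]
width: 0.0331
grip_force: 40.0
t 7.28 at [0.5905 0.0355 0.2285] to [ 0.489  -0.2173  0.2084] | dp [ 0.844 -1.6   -0.209] rot [0.0024 0.0942 0.013 ] w 0.0331 F [ 0.7  0.1 -1.5] g 40.0
[ 1.530e-01 -3.000e-03 -2.900e-01  1.889e+00  1.000e-03  8.720e-01
  1.544e+00]
```

```bash
python3 -m pendant '[{"dp":[0.04,-0.08,-0.01],"rotation":[0,0.004,0],"jaw":0.2},{"dp":[0.11,-0.22,-0.03],"rotation":[0,0.012,0.002],"jaw":0.2},{"dp":[0.2,-0.38,-0.05],"rotation":[0,0.022,0.003],"jaw":0.2},{"dp":[0.29,-0.55,-0.07],"rotation":[0.001,0.033,0.005],"jaw":0.2},{"dp":[0.38,-0.72,-0.09],"rotation":[0.001,0.043,0.006],"jaw":0.2},{"dp":[0.46,-0.87,-0.11],"rotation":[0.001,0.052,0.007],"jaw":0.2},{"dp":[0.5,-0.95,-0.12],"rotation":[0.001,0.056,0.008],"jaw":0.2},{"dp":[0.5,-0.95,-0.12],"rotation":[0.001,0.056,0.008],"jaw":0.2}]'
python3 -c "
from plan import *
plan(*final(.06));print(np.round(r.read_state()['joint_positions'],3))"
```

```text
time: 8.28
ee_pos: [0.5315, -0.1133, 0.2161]
eef_rot: [-0.032, 0.999, 0.007, 0.016]
ft_force: [0.4, 0.1, -1.1]
width: 0.033
grip_force: 40.0
t 8.28 at [ 0.5315 -0.1133  0.2161] to [ 0.489  -0.2173  0.2084] | dp [ 0.328 -0.675  0.033] rot [0.0015 0.0384 0.0054] w 0.033 F [ 0.4  0.1 -1.1] g 40.0
[ 0.279  0.143 -0.155  1.706  0.004  1.265  1.759]
```

```bash
python3 -m pendant '[{"dp":[0.03,-0.06,0],"rotation":[0,0.003,0],"jaw":0.2},{"dp":[0.09,-0.18,0.01],"rotation":[0,0.01,0.001],"jaw":0.2},{"dp":[0.17,-0.35,0.02],"rotation":[0.001,0.02,0.003],"jaw":0.2},{"dp":[0.25,-0.5,0.03],"rotation":[0.001,0.03,0.004],"jaw":0.2},{"dp":[0.31,-0.63,0.03],"rotation":[0.0015,0.036,0.005],"jaw":0.2},{"dp":[0.33,-0.675,0.03],"rotation":[0.0015,0.0385,0.0055],"jaw":0.2},{"dp":[0.33,-0.675,0.03],"rotation":[0.0015,0.0385,0.0055],"jaw":0.2},{"dp":[0.33,-0.675,0.03],"rotation":[0.0015,0.0385,0.0055],"jaw":0.2}]'
python3 - <<'E'
from plan import *
plan(*final(.0));print(np.round(r.read_state()['joint_positions'],3))
from bench import camera
ims=[]
for n in("top","scene"):
    c=camera(n);np.savez(n+"2.npz",**c);im=c["image"][130:280,280:440] if n=="top" else c["image"][110:260,80:240]
    ims.append(cv2.resize(im[:,:,::-1],(400,375),interpolation=2))
    P=cloud(c);hsv=cv2.cvtColor(c["image"],cv2.COLOR_RGB2HSV);x,y,z=np.moveaxis(P,-1,0)
    m=(hsv[...,1]<70)&(hsv[...,2]>90)&(z>.17)&(z<.29)&(x>.38)&(x<.6)&(abs(y+.2175)<.03)
    q=P[m];print(n,m.sum(),q.min(0).round(4),q.max(0).round(4))
cv2.imwrite("pics/over.png",np.hstack(ims))
E
```

```text
time: 9.28
ee_pos: [0.489, -0.2163, 0.2095]
eef_rot: [-0.016, 0.994, -0.002, -0.104]
ft_force: [0.8, 0.2, -2.6]
width: 0.0329
grip_force: 40.0
t 9.28 at [ 0.489  -0.2163  0.2095] to [ 0.489  -0.2173  0.1484] | dp [-0.085 -0.007  0.398] rot [-0.      0.0001  0.0002] w 0.0329 F [ 0.8  0.2 -2.6] g 40.0
[ 0.349  0.293 -0.075  1.555  0.085  1.495  1.863]
top 57 [ 0.4274 -0.2122  0.2228] [ 0.4828 -0.1992  0.2481]
scene 272 [ 0.4323 -0.2339  0.212 ] [ 0.5506 -0.2013  0.2886]
```

View pics/over.png

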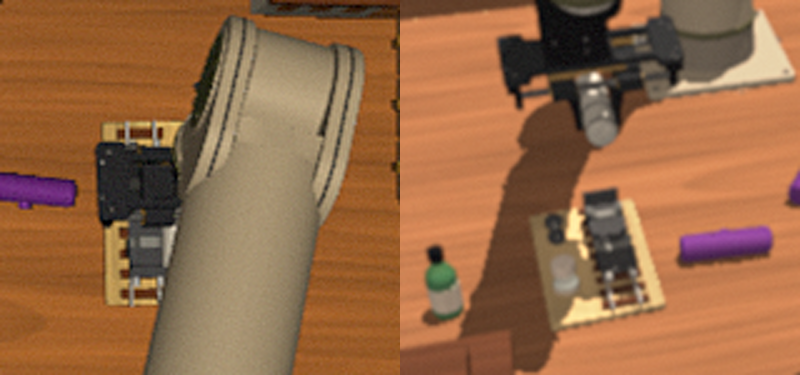

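The scene view shows the barrel held nose-on over the chassis (barrel at about (600,110) in the right half); the arm hides it from the top. I'll descend, then fit it in the scene cloud.

```bash
python3 -m pendant '[{"dp":[-0.01,0,0.04],"rotation":[0,0,0],"jaw":0.2},{"dp":[-0.025,0,0.12],"rotation":[0,0,0],"jaw":0.2},{"dp":[-0.045,0,0.22],"rotation":[0,0,0],"jaw":0.2},{"dp":[-0.065,-0.005,0.31],"rotation":[0,0,0],"jaw":0.2},{"dp":[-0.08,-0.007,0.375],"rotation":[0,0,0],"jaw":0.2},{"dp":[-0.085,-0.007,0.4],"rotation":[0,0,0],"jaw":0.2},{"dp":[-0.085,-0.007,0.4],"rotation":[0,0,0],"jaw":0.2},{"dp":[-0.085,-0.007,0.4],"rotation":[0,0,0],"jaw":0.2}]'
cat > fit2.py <<'E'
from plan import *
from bench import camera
from scipy.optimize import least_squares
plan(*final(.0))
c=camera("scene");np.savez("scene3.npz",**c)
P=cloud(c);hsv=cv2.cvtColor(c["image"],cv2.COLOR_RGB2HSV);x,y,z=np.moveaxis(P,-1,0)
m=(hsv[...,1]<70)&(hsv[...,2]>80)&(z>.135)&(z<.2)&(x>.40)&(x<.57)&(abs(y+.2175)<.03)
k,l,st,_=cv2.connectedComponentsWithStats(m.astype(np.uint8));i=1+np.argmax(st[1:,4]);q=P[l==i]
print(st[i],q.min(0).round(4),q.max(0).round(4))
def f(p):
    u=np.array([np.cos(p[0])*np.cos(p[1]),np.sin(p[0])*np.cos(p[1]),np.sin(p[1])]);d=q-p[2:];t=d@u;rr=np.linalg.norm(d-np.outer(t,u),axis=1)
    return np.where((abs(t)<abs(rr-.017))|(t>0),t,rr-.017)
s=least_squares(f,[.03,0,.541,-.2157,.167],loss="soft_l1",f_scale=.001)
p=s.x;u=np.array([np.cos(p[0])*np.cos(p[1]),np.sin(p[0])*np.cos(p[1]),np.sin(p[1])]);print("yaw,pitch deg",np.degrees(p[:2]).round(2),"tip",p[2:].round(4),"mid",(p[2:]-.058*u).round(4),"rms",np.sqrt(np.median(f(p)**2)).round(5))
im=c["image"][130:260,100:230,::-1];cv2.imwrite("pics/fin.png",cv2.resize(im,(600,600),interpolation=2))
E
python3 fit2.py
```

```text
time: 10.38
ee_pos: [0.4889, -0.2184, 0.1484]
eef_rot: [-0.015, 0.994, -0.002, -0.104]
ft_force: [-0.5, -1.1, -2.5]
width: 0.0331
grip_force: 40.0
t 10.38 at [ 0.4889 -0.2184  0.1484] to [ 0.489  -0.2173  0.1484] | dp [-0.001  0.007 -0.   ] rot [-0.0001  0.     -0.    ] w 0.0331 F [-0.5 -1.1 -2.5] g 40.0
[154 164  13  22 224] [ 0.4686 -0.2358  0.1486] [ 0.5461 -0.204   0.1926]
yaw,pitch deg [ 0.46 -2.43] tip [ 0.5416 -0.2181  0.1643] mid [ 0.4836 -0.2186  0.1667] rms 0.00114
```

View pics/fin.png

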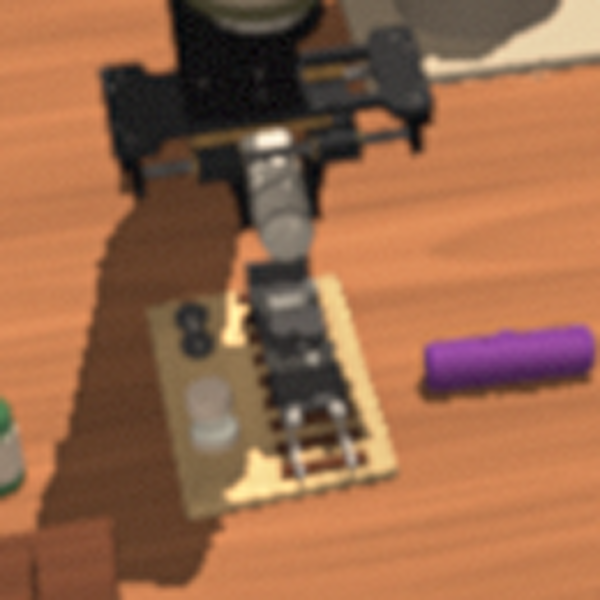

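The picture shows the barrel level-looking over the chassis with its nose just above the far plate. I'll verify pitch more carefully, leaving out the dome and edge pixels and averaging frames.

```bash
cat > fit3.py <<'E'
from plan import *
from bench import camera
from scipy.optimize import least_squares
Q=[]
for k in range(4):
    c=camera("scene");P=cloud(c);hsv=cv2.cvtColor(c["image"],cv2.COLOR_RGB2HSV);x,y,z=np.moveaxis(P,-1,0)
    m=(hsv[...,1]<70)&(hsv[...,2]>80)&(z>.135)&(z<.2)&(x>.40)&(x<.57)&(abs(y+.2175)<.03)
    n,l,st,_=cv2.connectedComponentsWithStats(m.astype(np.uint8));i=1+np.argmax(st[1:,4])
    Q.append(P[cv2.erode((l==i).astype(np.uint8),np.ones((3,3)))>0])
q=np.concatenate(Q);ax=lambda p:np.array([np.cos(p[0])*np.cos(p[1]),np.sin(p[0])*np.cos(p[1]),np.sin(p[1])])
def fit(q,cap,fy=None):
    def f(p):
        p=p.copy()
        if fy is not None:p[0]=fy
        u=ax(p);d=q-p[2:];t=d@u;rr=np.linalg.norm(d-np.outer(t,u),axis=1)
        if not cap:return np.r_[rr-.017,(p[2]-.541)]
        return np.where((abs(t)<abs(rr-.017))|(t>0),t,rr-.017)
    p=least_squares(f,[.03,0,.541,-.2175,.167],loss="soft_l1",f_scale=.001).x
    print(len(q),"yaw,pitch",np.degrees(p[:2]).round(2),"tip",p[2:].round(4),"mid",(p[2:]-.058*ax(p)).round(4),np.median(abs(f(p))).round(5))
nd=q[(q[:,0]>.494)];fit(q,1);fit(nd,1);fit(nd,1,.031)
side=q[(q[:,0]<.533)&(q[:,0]>.494)];fit(side,0);fit(side,0,.031)
top=side[abs(side[:,1]+.2185)<.006];print("top line deg",np.degrees(np.arctan(np.polyfit(top[:,0],top[:,2],1)[0])).round(2),len(top), "z",top[:,2].mean().round(4))
cap=q[(q[:,0]>.539)&(q[:,2]<.175)];n=np.linalg.svd(cap-cap.mean(0),full_matrices=False)[2][2];n*=np.sign(n[0]);print("cap normal yaw,pitch",np.degrees([n[1]/n[0],n[2]/n[0]]).round(2),len(cap))
plan(*final(0))
E
python3 fit3.py
```

```text
586 yaw,pitch [-0.04 -2.31] tip [ 0.5404 -0.218   0.164 ] mid [ 0.4825 -0.218   0.1664] 0.00116
480 yaw,pitch [ 0.96 -2.5 ] tip [ 0.5404 -0.2176  0.164 ] mid [ 0.4824 -0.2186  0.1665] 0.00116
480 yaw,pitch [ 1.72 -2.46] tip [ 0.5403 -0.2173  0.164 ] mid [ 0.4824 -0.2191  0.1665] 0.00114
240 yaw,pitch [ 0.53 -1.35] tip [ 0.541  -0.2177  0.1646] mid [ 0.483  -0.2182  0.166 ] 0.00088
240 yaw,pitch [ 1.72 -1.22] tip [ 0.541  -0.2171  0.1647] mid [ 0.483  -0.2188  0.1659] 0.00089
top line deg -2.51 131 z 0.1821
cap normal yaw,pitch [0.16 0.32] 107
t 10.62 at [ 0.4887 -0.2183  0.1482] to [ 0.489  -0.2173  0.1484] | dp [-0.002  0.007 -0.002] rot [-0.0001 -0.     -0.    ] w 0.033 F [ 0.5 -0.8 -1.3] g 40.0
```

Position is within about 1 mm. I'll trim the pitch by 1.3° nose-up, then hold.

```bash
python3 -m pendant '[{"dp":[0,0,0],"rotation":[0,-0.002,0],"jaw":0.2},{"dp":[0,0,-0.005],"rotation":[0,-0.0036,0],"jaw":0.2},{"dp":[0,0,-0.005],"rotation":[0,-0.0036,0],"jaw":0.2},{"dp":[0,0,-0.005],"rotation":[0,-0.0036,0],"jaw":0.2},{"dp":[0,0,-0.005],"rotation":[0,-0.0036,0],"jaw":0.2},{"dp":[0,0,-0.005],"rotation":[0,-0.0036,0],"jaw":0.2}]'
python3 fit3.py
```

```text
time: 11.38
ee_pos: [0.4888, -0.2183, 0.1486]
eef_rot: [-0.015, 0.995, -0.002, -0.094]
ft_force: [-0.3, -0.3, -2.1]
width: 0.0333
grip_force: 40.0
641 yaw,pitch [ 1.17 -1.06] tip [ 0.5403 -0.217   0.1659] mid [ 0.4823 -0.2182  0.167 ] 0.0012
506 yaw,pitch [ 2.4  -0.87] tip [ 0.5403 -0.2166  0.1659] mid [ 0.4823 -0.219   0.1668] 0.00119
506 yaw,pitch [ 1.72 -0.91] tip [ 0.5403 -0.2168  0.1659] mid [ 0.4823 -0.2186  0.1668] 0.00118
263 yaw,pitch [2.45 0.3 ] tip [ 0.541  -0.2165  0.1665] mid [ 0.4831 -0.219   0.1662] 0.00085
263 yaw,pitch [1.72 0.18] tip [ 0.541  -0.2169  0.1665] mid [ 0.483  -0.2186  0.1663] 0.00085
top line deg 0.24 126 z 0.1828
cap normal yaw,pitch [ 0.75 -2.21] 93
t 11.57 at [ 0.4888 -0.2183  0.1486] to [ 0.489  -0.2173  0.1484] | dp [-0.002  0.006  0.001] rot [-0.      0.0035 -0.    ] w 0.0332 F [-0.9  0.9 -2.5] g 40.0
```

Level, centred and steady, so I'm handing it in.

```bash
python3 -c "
from bench import r
print(r.close_job())"
```

```text
the job is handed in; nothing more can be done
None
```

The 116 mm barrel (tank_b) is out of the rack and held steady in the gripper, level to about 1°, dome up, in line with and centred over the chassis to about 2 mm by the cameras, 10 cm above its seat; I touched nothing else and handed the job in at about 11.6 s, with no verdict returned.

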